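# Load a cup on the backstamp printer and index the shuttle

## Task

Take the cup that lies on its side in the wooden cradle, turn it upside down and set it, without dropping it, over the white peg on the printer's shuttle, rim down flat on the plate, and let go of it. Then take the shuttle by its black knob and slide it to the left under the rubber stamping pad until you feel the spring ball drop into its notch; stop there rather than running on past the pad. Finish still gripping the knob, with the shuttle held motionless in the notch and the cup on its peg, and leave the jars, the bowl and the brush where they are.

Things in the scene. Friction and masses are not known exactly. Their poses are not given: they have to be found in the camera images.
- cup_mid (a point): Centre of the cup: straight, handleless, unglazed, 56 mm outside diameter, 70 mm tall, wall 4 mm (bore 48 mm, 62 mm deep), about 130 g. z runs from foot to mouth; the foot is 35 mm away along -z. It starts lying level on the two rods of a wooden cradle, axis 53 mm above the table, mouth roughly away from the robot; the cradle is under 30 mm high, its rods stand closer than the cup's sides.
- cup_mouth (a point): Centre of the cup's rim plane, 35 mm from cup_mid along the cup's z axis (z points out of the mouth).
- cup: The same cup; origin at the centre of its foot, z axis from foot to mouth.
- shuttle: Sliding shuttle of the pad printer: plate 80 x 86 mm, top 50 mm above the table. Origin on the axis of its white peg, on the plate. y is the sliding direction (to the pad, roughly the robot's left), z up, x away from the robot. The peg is fixed, upright, 50 mm tall, 41 mm across up to 26 mm, tapering to 22 mm at the top. Sliding friction about 2 N; the rail runs on some 50 mm past the notch.
- peg_tip (a point): Top centre of the peg, 50 mm above the shuttle plate.
- knob (a point): Grip point of the shuttle's upright black knob, 22 mm diameter, 105 mm in front of the peg (shuttle -x); cylindrical from 9 to 35 mm above the plate, top at 38 mm. This point is on its axis, 22 mm above the plate, 72 mm above the table. A thin arm lies under it; free air on all other sides.
- pad (a point): Lowest point of the rubber stamping pad, 48 mm across, 156 mm above the table, 36 mm above a seated cup; same axes as the shuttle; arm and column stand above and behind it. The notch is set by hand: with the ball in it the peg is level with the pad along y to within about 6 mm either way, so the exact place has to be felt. There is only this one notch.
- ball (a joint): How far the shuttle's hidden spring ball stands out (m): about 0.0005 on the plain index bar (under a cover strip), about 0.0035 once dropped into the notch. It draws the shuttle in over the last 4 mm or so; about 12 N more than the friction then pushes it out again.
- jar_a_mid (a point): Middle of a closed underglaze jar, 60 mm diameter, 72 mm tall: to be left alone.
- jar_b_mid (a point): Middle of a second jar of the same kind: to be left alone.
- jar_c_mid (a point): Middle of a third jar of the same kind: to be left alone.
- bowl_mid (a point): Middle of a small bowl, 104 mm wide and 50 mm tall: to be left alone.
- brush_mid (a point): Middle of a slim paint brush, 190 mm long and 8 mm thick, that lies on the table: to be left alone.
Things that resemble listed ones, but are neither listed nor needed, are in the scene too. What is shaped like the cup but green or orange is not meant.

How it is judged:
By the outcome, as a careful person would: the job done as asked, in the order asked, and still so for the second after the job is handed in, while the arm keeps its last pose, push and grip.
It also fails if it takes over 56 s, if anything falls off the work surface, if the arm or the gripper's body presses on something with over 40 N, if the wrist force passes 120 N, or if a joint passes its speed limit or range.

## Robot

A 6-joint arm with a two-finger parallel gripper is mounted at the origin on the work surface. World frame = base frame: x ahead of the robot, y to its left, z up, the work surface at z = 0. Lengths are in mm, angles in rad, forces in N, time in s.
With the tool pointing down it reaches from about 400 to 825 mm from the base axis. Payload 7 kg.
Tool frame: the origin (TCP) lies at the very end of the fingers, on their centre line; the grasp point (between the pads) lies 19 mm behind it; z points along the fingers, y is the line along which they close (so a half turn about z gives the same grasp; the last joint's range is limited). The gripper opens to 88 mm and grips with 3 to 60 N. Pads are 19 mm wide; open, the fingers measure 130 mm over their backs; the gripper's body (78 mm by 193 mm) begins 47 mm behind the grasp point.
Start: joints at [1.551, 0.359, 0.012, 0, -1.224, -0.288], TCP at [204.509, 643.251, 226.561] pointing down, gripper open.
Joint ranges: [-3.07, 3.07], [-1.43, 2.12], [-1.02, 1.25], [-3.03, 1.67], [-3.05, -0], [-3.03, 3.03]. Speed limits (rad/s): [2.39, 2.39, 3.01, 3.14, 3.14, 3.14].

## Interface

Orientations are given as a unit quaternion [x, y, z, w].
In Python, from plant import bot gives the robot as it stands. Calls block until the motion is done:
- bot.move_ptp(position, orientation): joint-space move of the TCP to a pose.
- bot.line_to(position, velocity=150, ori=None): straight line of the TCP; ori=None keeps the orientation; velocity is the mean speed in mm/s.
- bot.move_joints(angles): joint-space move.
- bot.move_gripper(opening, force=None): finger opening in mm; force is the grip in N (None keeps the last); returns when the fingers have stopped.
- bot.pause(seconds).
- bot.solve_ik(position, orientation): joint angles nearest the present ones, or None.
- bot.read_state(): the state.
- bot.camera(name): name is "scene" or "top" or "wrist"; returns the picture (420x560x3 uint8, red, green, blue); there is no depth.
- bot.get_calibration(name): a dict with "fx", "fy", "cx", "cy" (pixels), "distortion" ([k1, k2, p1, p2, k3] as OpenCV has them; the pictures are not rectified), "view" (4x4, takes a point from world to camera coordinates); the wrist camera has in their place "T_tool_cam" (4x4, takes a point from camera to tool coordinates, whose origin is the TCP and whose axes are the flange's). Camera axes: x right, y up, looking along -z (the intrinsics and any distortion apply to the point x, -y, -z); pixel columns grow to the right and rows downward; lengths in mm; the calibration is good to about 2 mm. A picture is of the moment at which its call begins: read the wrist's pose just before it. get_calibration takes no time and is no camera call.
A pose or a line that the arm cannot do raises bot.Unreachable and nothing moves.
- bot.close_job(): hands the job in; it is judged then, once.
The state is a dict: "t": time; "joint_pos": joint angles; "qvel": joint speeds; "tau": joint torques, N m; "tcp_pos": TCP position; "eef_rot": TCP orientation; "contact_force": force on the tool from outside, world axes, zero at the start; "moment": the same for the moment, N m; "width": finger opening in mm; "finger_force": force on a finger pad.
Only numpy, scipy, OpenCV 4.12 (cv2) and the standard library are available. Lean on these libraries where they do the work, as an engineer would, in place of code of your own. Each camera call takes 0.05 s, during which the arm holds its last target. There are 200 camera calls.

## Working session

There is one attempt and no reset: what is moved stays moved. The work goes in short steps, each a Python script; the robot and the scene stay as the last script left them, time stands still between calls to the robot, and variables do not carry over. Pictures are saved under pics/ and viewed, at most 10 in all, crops included, and the job is handed in when it is done.

```bash
mkdir -p pics; ls; python3 - <<'E'
from plant import bot
import cv2
for n in ("scene","top"):
    cv2.imwrite(f"pics/{n}0.png",bot.camera(n)[:,:,::-1])
    c=bot.get_calibration(n); print(n,c)
print(bot.get_calibration("wrist")); s=bot.read_state(); print(s)
E
```

```text
pics
scene {'fx': 523.1366061143757, 'fy': 523.1366061143757, 'cx': 275.3259250105892, 'cy': 195.49635875781524, 'distortion': array([-0.10413294,  0.        ,  0.        ,  0.        ,  0.        ]), 'view': array([[ 7.20853620e-01,  6.92758148e-01,  2.13589968e-02,
        -2.68641932e+02],
       [-4.81675929e-01,  4.78576058e-01,  7.34134358e-01,
         2.04160845e+02],
       [ 4.98355654e-01, -5.39491525e-01,  6.78668208e-01,
        -1.74264168e+03],
       [ 0.00000000e+00,  0.00000000e+00,  0.00000000e+00,
         1.00000000e+00]])}
top {'fx': 424.9057041793995, 'fy': 424.9057041793995, 'cx': 279.71734098621107, 'cy': 208.29112742627944, 'distortion': array([-0.01513495,  0.        ,  0.        ,  0.        ,  0.        ]), 'view': array([[ 2.72651651e-02, -9.99317143e-01,  2.49370775e-02,
        -1.60580682e+02],
       [ 9.80118909e-01,  3.16292204e-02,  1.95873727e-01,
        -5.06274876e+02],
       [-1.96528713e-01,  1.91007717e-02,  9.80312004e-01,
        -1.12148598e+03],
       [ 0.00000000e+00,  0.00000000e+00,  0.00000000e+00,
         1.00000000e+00]])}
{'fx
[... 548 characters left out ...]
'joint_pos': array([ 1.55110461e+00,  3.59317681e-01,  1.11836495e-02, -2.87458896e-04,
       -1.22406259e+00, -2.88113926e-01]), 'qvel': array([-9.89771938e-04, -2.20802207e-03,  1.71860251e-03,  2.75615571e-03,
       -8.88116389e-05,  1.11047140e-03]), 'tau': array([-2.15105305e-03, -5.84164310e+01,  2.93752384e+01,  7.01549828e+00,
        1.01584475e-02, -5.17426622e-05]), 'tcp_pos': array([204.39610311, 642.88483457, 225.73302754]), 'eef_rot': array([ 9.88172564e-01, -1.53344302e-01, -4.02402591e-05,  7.11936256e-04]), 'contact_force': array([-0.31063348, -0.026149  , -0.09457086]), 'moment': array([0.02445768, 0.04247028, 0.01635903]), 'finger_force': 0.0, 'width': 87.64446876500742}
```

View pics/scene0.png

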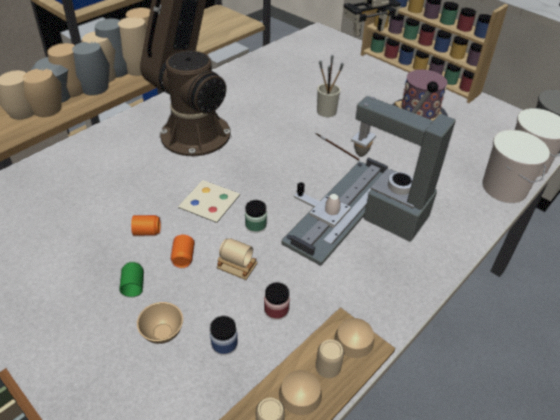

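View pics/top0.png

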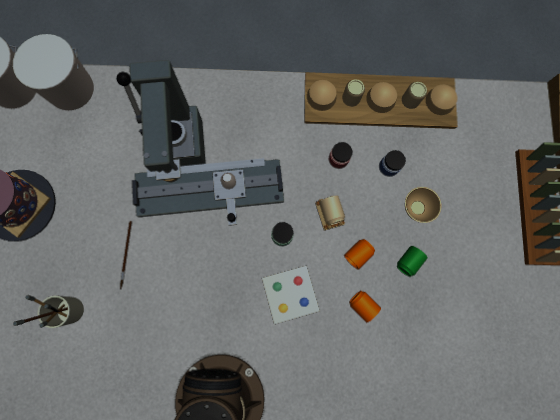

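The scene has several cup-like items. In the top image there is a beige cup in the cradle at (331,211), orange ones at (360,254) and (365,306), a green one at (412,261), and beige ones standing on the board at (355,90) and (418,92). Only (331,211) lies on a cradle, and it is unglazed. I'll confirm that in an enlarged crop.

```bash
python3 - <<'E'
import cv2,numpy as np
t=cv2.imread("pics/top0.png");s=cv2.imread("pics/scene0.png")
f=lambda im,x,y,w,h,W,H:cv2.resize(im[y:y+h,x:x+w],(W,H),interpolation=cv2.INTER_CUBIC)
a=f(t,300,180,66,50,396,300)   # 6x
b=f(s,205,225,66,50,396,300)   # 6x
c=f(t,130,130,160,100,800,500) 
cv2.imwrite("pics/c1.png",np.hstack([a,b]));
cv2.imwrite("pics/c2.png",c)
E
cat > h.py <<'E'
import numpy as np,cv2
from plant import bot
from scipy.spatial.transform import Rotation as R
def ray(name,uv,T=None):
    """camera centre & unit direction in world; T = world<-cam for wrist"""
    c=bot.get_calibration(name)
    K=np.array([[c['fx'],0,c['cx']],[0,c['fy'],c['cy']],[0,0,1]])
    p=cv2.undistortPoints(np.array([[uv]],float),K,c['distortion'])[0,0]
    if T is None: T=np.linalg.inv(c['view'])
    d=T[:3,:3]@np.array([p[0],-p[1],-1]); return T[:3,3],d/np.linalg.norm(d)
def onz(name,uv,z,T=None):
    o,d=ray(name,uv,T); return o+d*(z-o[2])/d[2]
def wristT(s):
    T=np.eye(4);T[:3,:3]=R.from_quat(s['eef_rot']).as_matrix();T[:3,3]=s['tcp_pos']
    return T@bot.get_calibration('wrist')['T_tool_cam']
def proj(name,P,T=None):
    c=bot.get_calibration(name); V=c['view'] if T is None else np.linalg.inv(T)
    q=V[:3,:3]@np.asarray(P,float)+V[:3,3]
    K=np.array([[c['fx'],0,c['cx']],[0,c['fy'],c['cy']],[0,0,1]])
    return cv2.projectPoints(np.array([[q[0],-q[1],-q[2]]]),np.zeros(3),np.zeros(3),K,c['distortion'])[0].ravel()
E
```

```text
(no output)
```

View pics/c1.png

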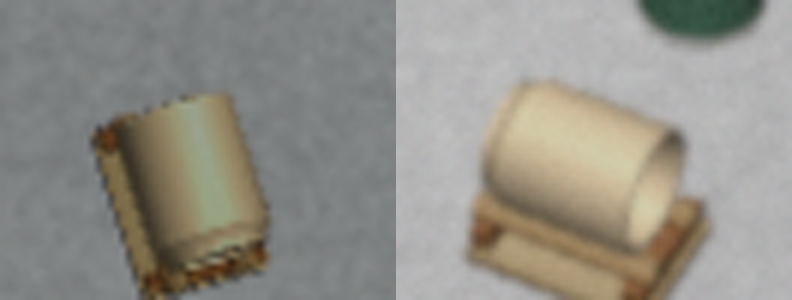

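View pics/c2.png

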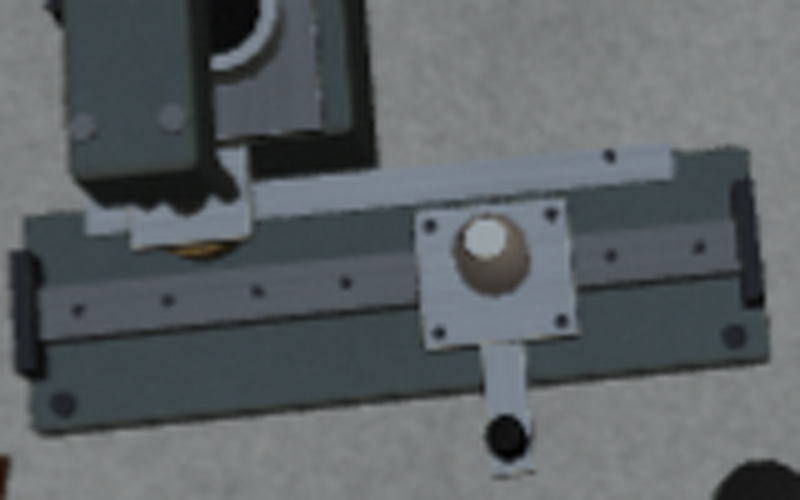

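The left crop shows the beige cup in the cradle. Its mouth is up (away from the robot) and its chamfered foot is near the robot, so this is the one meant. The printer crop shows the white peg tip at about (485,238), the knob at (507,438) and a sliver of the pad at (205,250).

```bash
python3 - <<'E'
from h import *
np.set_printoptions(precision=1,suppress=True)
print("camtop",ray('top',(280,210))[0],"camscene",ray('scene',(280,210))[0])
c=lambda x,y:(300+x/6-.42,180+y/6-.42)
m1,m2=[onz('top',c(*p),53) for p in((122,118),(231,95))]
e1,e2=[onz('top',c(*p),53) for p in((158,240),(268,225))]
print("mouth",(m1+m2)/2,m1-m2,"left edge",m1-e1,"right",m2-e2, np.linalg.norm(m1-m2))
print("mouth scene",onz('scene',(205+262/6,225+193/6),53),"foot scene",onz('scene',(205+119/6,225+131/6),53))
p=lambda x,y:(130+x/5-.4,130+y/5-.4)
peg=onz('top',p(485,238),100);kn=onz('top',p(507,436),87)
print("peg",peg,"knob",kn,np.linalg.norm((peg-kn)[:2]))
r1,r2=onz('top',p(40,340),40),onz('top',p(745,280),40);d=(r1-r2);print("rail dir deg",np.degrees(np.arctan2(-d[0],d[1])),"arm",np.degrees(np.arctan2(*(peg-kn)[1::-1])))
q=[onz('top',p(*a),50) for a in((414,212),(566,198),(578,333),(427,350))];print("plate",np.mean(q,0),np.array(q))
print("padsliver",onz('top',p(205,252),165))
for n,P in(("peg",peg),("knob",kn)):print(n,proj('scene',P))
for u in((282,233),(360,254)):print(onz('top',u,60))
s=cv2.imread("pics/scene0.png");cv2.imwrite("pics/c3.png",cv2.resize(s[90:250,270:470],(800,640),interpolation=cv2.INTER_CUBIC)[:600])
E
```

```text
camtop [ 280.2 -123.  1202.6] camscene [1160.4 -851.7 1038.5]
mouth [ 546.2 -281.7   53. ] [-12.6  50.7   0. ] left edge [56.8 17.1  0. ] right [60.8 17.1  0. ] 52.216710394855795
mouth scene [ 545.5 -276.2   53. ] foot scene [ 478.9 -294.9   53. ]
peg [581.5   0.  100. ] knob [476.6 -15.8  87. ] 106.14430391288832
rail dir deg 6.9222299321635 arm 8.596384955145178
plate [575.3  -1.7  50. ] [[608.9  46.1  50. ]
 [620.  -38.6  50. ]
 [542.4 -48.7  50. ]
 [530.   34.3  50. ]]
padsliver [551.8 132.6 165. ]
peg [332.9 196.4]
knob [299.3 184.3]
[ 441.1 -153.4   60. ]
[ 390.4 -365.4   60. ]
```

View pics/c3.png

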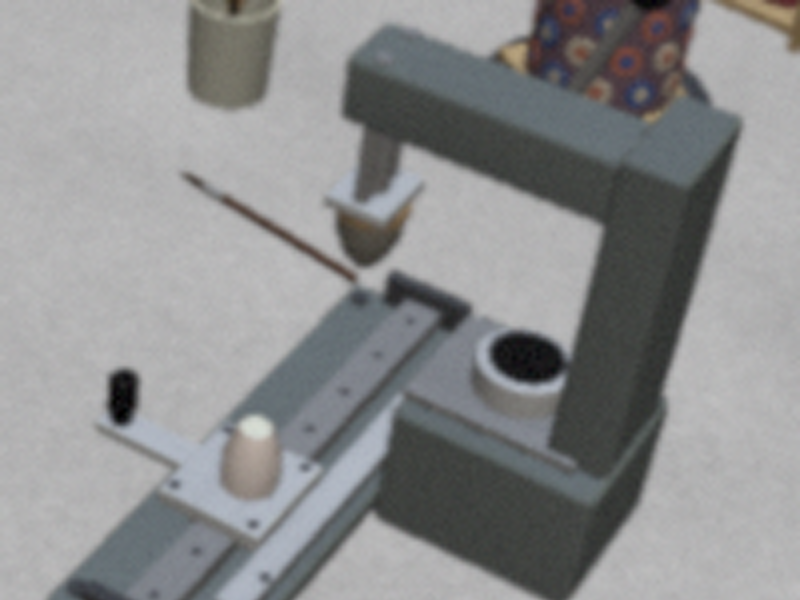

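The overlay agrees: peg tip at about (334,196), knob top at (301,184), and pad lowest point at about (362,156) in the full scene picture. Next I triangulate, then scan for reachable pick and place orientations.

```bash
cat >> h.py <<'E'
def tri(pairs):
    A=np.zeros((3,3));b=np.zeros(3)
    for n,uv in pairs:
        o,d=ray(n,uv);M=np.eye(3)-np.outer(d,d);A+=M;b+=M@o
    return np.linalg.solve(A,b)
def toolR(d,y):
    d=np.array(d)/np.linalg.norm(d);y=np.array(y)/np.linalg.norm(y)
    return np.column_stack([np.cross(y,d),y,d])
CA=np.radians(16.) # cup axis yaw
ax=np.array([np.cos(CA),np.sin(CA),0]); lat=np.array([-ax[1],ax[0],0]); zz=np.array([0,0,1.])
def Rpick(e,sg): return toolR(np.cos(e)*ax-np.sin(e)*zz,sg*lat)
def Rplace(e,sg,psi):
    Rc=np.column_stack([lat,np.cross(ax,lat),ax]) # cup frame at pick, z=ax
    return R.from_euler('z',psi).as_matrix()@np.diag([1,-1,-1.])@Rc.T@Rpick(e,sg)
E
python3 - <<'E'
from h import *
np.set_printoptions(precision=2,suppress=True)
print("peg",tri([('top',(226.6,177.2)),('scene',(334,196))]),"knobtop",tri([('top',(231,216.8)),('scene',(300.8,184))]))
print("pad",onz('scene',(361.8,155.8),156))
mid=np.array([512.5,-288,53.]);peg=np.array([580,1.,0])
ik=lambda p,Rm:bot.solve_ik(p,R.from_matrix(Rm).as_quat())
for e in (40,45,50):
  for sg in (1,-1):
    Rm=Rpick(np.radians(e),sg);d=Rm[:,2];g=mid-3*ax
    q=ik(g+19*d,Rm);q2=ik(g+19*d-110*d,Rm);
    print(e,sg,"pick",q,"pre",q2)
    for psi in range(0,360,15):
      Rp=Rplace(np.radians(e),sg,np.radians(psi));dd=Rp[:,2]
      gp=np.array([peg[0],peg[1],50+38.])
      a=ik(gp+19*dd,Rp);b=ik(gp+19*dd+[0,0,75],Rp)
      if a is not None and b is not None: print("   ",psi,dd,a,b)
E
```

```text
peg [582.32   1.05 101.02] knobtop [477.98 -14.24  87.32]
pad [568.32 132.86 156.  ]
40 1 pick [-0.85  0.43 -0.38 -1.28 -0.81  0.53] pre [-0.97  0.27 -0.41 -1.12 -0.94  0.41]
    0 [-0.    0.64 -0.77] [-0.15  0.5  -0.08 -0.74 -1.22 -2.65] [-0.14  0.41 -0.03 -0.72 -1.32 -2.75]
    15 [-0.17  0.62 -0.77] [-0.11  0.57  0.02 -0.66 -1.37 -2.52] [-0.11  0.49  0.07 -0.65 -1.47 -2.6 ]
    30 [-0.32  0.56 -0.77] [-0.05  0.63  0.11 -0.57 -1.49 -2.39] [-0.05  0.55  0.16 -0.57 -1.6  -2.46]
    45 [-0.45  0.45 -0.77] [ 0.01  0.68  0.17 -0.48 -1.59 -2.25] [ 0.01  0.61  0.23 -0.48 -1.7  -2.3 ]
    60 [-0.56  0.32 -0.77] [ 0.08  0.72  0.21 -0.38 -1.66 -2.09] [ 0.08  0.65  0.27 -0.38 -1.78 -2.14]
    75 [-0.62  0.17 -0.77] [ 0.16  0.75  0.22 -0.27 -1.69 -1.93] [ 0.16  0.68  0.28 -0.27 -1.81 -1.97]
    90 [-0.64  0.   -0.77] [ 0.24  0.76  0.19 -0.15 -1.69 -1.77] [ 0.24  0.69  0.25 -0.16 -1.81 -1.79]
    105 [-0.62 -0.17 -0.77] [ 0.32  0.75  0.13 -0.03 -1.64 -1.61] [ 0.32  0.68  0.18 -0.04 -1.77 -1.62]
    120 [-0.56 -0.32 -0.77] [ 0.39  0.73  0.03  0.08 -1.57 -1.47] [ 0.39  0.66  0.08  0.08 -1.69 -1.4
[... 10602 characters left out ...]
 [ 0.56  0.42 -1.    1.41 -0.89  1.77] [ 0.63  0.3  -0.94  1.21 -0.95  1.98]
    255 [ 0.74 -0.2  -0.64] [-0.4   0.29 -1.01 -2.96 -0.61  1.51] [-0.36  0.06 -0.84 -2.77 -0.21  1.27]
    285 [ 0.74  0.2  -0.64] [-0.26  0.23 -0.57 -1.64 -0.4   0.44] [ 0.09  0.05 -0.58 -1.04 -0.16 -0.42]
    300 [ 0.66  0.38 -0.64] [-0.29  0.28 -0.49 -1.4  -0.6   0.39] [-0.17  0.12 -0.47 -1.16 -0.56  0.02]
    315 [ 0.54  0.54 -0.64] [-0.32  0.35 -0.39 -1.23 -0.81  0.43] [-0.26  0.21 -0.36 -1.1  -0.84  0.19]
    330 [ 0.38  0.66 -0.64] [-0.31  0.42 -0.27 -1.09 -1.01  0.48] [-0.29  0.3  -0.24 -1.02 -1.07  0.31]
    345 [ 0.2   0.74 -0.64] [-0.29  0.5  -0.15 -0.97 -1.19  0.54] [-0.28  0.4  -0.11 -0.93 -1.26  0.41]
```

```bash
cat >> h.py <<'E'
E0=np.radians(45);SG=-1
quat=lambda M:R.from_matrix(M).as_quat()
def st():
    s=bot.read_state();print("t %.1f tcp %s F %s w %.1f ff %.1f"%(s['t'],s['tcp_pos'].round(1),s['contact_force'].round(1),s['width'],s['finger_force']));return s
E
python3 - <<'E'
from h import *
s=bot.read_state()
q=bot.solve_ik([30,430,480],s['eef_rot']);print(q)
bot.move_joints(q);st()
mid=np.array([512.5,-288,53.]);Rm=Rpick(E0,SG);d=Rm[:,2];g=mid-3*ax
pre=g+19*d-110*d
qp=bot.solve_ik(pre,quat(Rm));print(qp)
q=np.array(q);q[0]=-.86;q[5]=-1.5;bot.move_joints(q);st()
qp=bot.solve_ik(pre,quat(Rm));print(qp)
bot.move_joints(qp);s=st()
cv2.imwrite("pics/w1.png",bot.camera('wrist')[:,:,::-1])
T=wristT(s)
for k in(35,-35):print([proj('wrist',mid+k*ax+r*lat,T).round(1) for r in(-28,0,28)])
E
```

```text
[ 1.96148692e+00 -1.21323518e-01  1.32877891e-02 -8.14054977e-04
 -1.70658375e+00 -6.98703833e-01]
t 1.5 tcp [ 30.  430.4 478.7] F [-0.5 -0.4 -0.5] w 87.8 ff 0.0
[-0.86322919  0.21786673 -0.402241   -1.00911094 -0.86331167 -2.91342349]
t 4.6 tcp [ 107.4 -417.5  479.9] F [-0.6  0.4  0.6] w 87.2 ff 0.0
[-0.86322919  0.21786673 -0.402241   -1.00911094 -0.86331167 -2.91342349]
t 6.4 tcp [ 448.  -307.   117.9] F [ 0.1  0.1 -0.2] w 87.6 ff 0.0
[array([315.4, 169.2]), array([283.9, 169.1]), array([252.3, 169.1])]
[array([319.9, 242.4]), array([283.8, 242.4]), array([247.7, 242.3])]
```

View pics/w1.png

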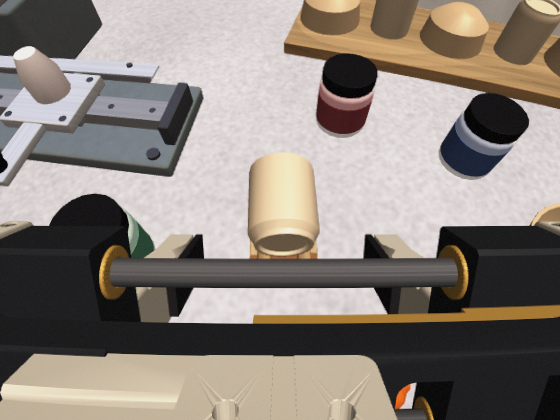

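The wrist view shows the cup straight ahead between the fingers, mouth end at (281,160), foot at (284,240), about 2° more yaw than assumed. The green jar at the left is clear. Grasping now.

```bash
sed -i 's/^CA=.*/CA=np.radians(17.8)/' h.py; python3 - <<'E'
from h import *
mid=np.array([512.5,-287.5,53.]);Rm=Rpick(E0,SG);d=Rm[:,2];g=mid-3*ax;p=g+19*d
bot.line_to(p-60*d,100,quat(Rm));st()
bot.line_to(p-2*d,80);st()
bot.line_to(p,20);st()
bot.move_gripper(50,25);st()
bot.line_to(p+[0,0,40],50);s=st();bot.pause(.3);st()
bot.line_to(p+[0,0,160],150);s=st()
cv2.imwrite("pics/w2.png",bot.camera('wrist')[:,:,::-1])
E
```

```text
t 7.1 tcp [ 482.  -297.1   81.7] F [-0.1  0.2  0.3] w 87.6 ff 0.0
t 8.0 tcp [ 521.  -284.8   41. ] F [-0.3  0.9  0.2] w 87.6 ff 0.0
t 8.3 tcp [ 522.4 -284.5   39.8] F [-0.4  0.2 -0.1] w 87.6 ff 0.0
t 8.9 tcp [ 522.4 -284.3   39.6] F [-0.7 -0.3  0.4] w 55.8 ff 25.0
t 9.8 tcp [ 522.3 -284.2   79.3] F [ 0.1  0.3 -0.9] w 55.7 ff 25.0
t 10.1 tcp [ 522.3 -284.3   79.2] F [ 0.1  0.2 -1.4] w 55.9 ff 25.0Traceback (most recent call last):
  File "<stdin>", line 8, in <module>
plant.Unreachable: the arm cannot follow that straight line within its joint ranges
```

```bash
python3 - <<'E'
from h import *
# check of the peg from the first wrist picture (pose known)
T=np.eye(4);T[:3,:3]=R.from_euler('z',np.radians(-1.8)).as_matrix()@Rpick(E0,SG);T[:3,3]=[448,-307,117.9]
print("peg via wrist",onz('wrist',(25,53),100,T@bot.get_calibration('wrist')['T_tool_cam']))
s=bot.read_state();q=np.array(s['joint_pos']);q[1]-=.33;bot.move_joints(q);s=st()
Rp=Rplace(E0,SG,np.radians(45));d=Rp[:,2];peg=np.array([582,1.,0])
P=lambda midz:peg+[0,0,midz+3]+19*d
qa=bot.solve_ik(P(185),quat(Rp));print(qa)
q[0]=-.45;q[4:]=qa[4:];bot.move_joints(q);st()
qa=bot.solve_ik(P(185),quat(Rp));print(qa)
bot.move_joints(qa);s=st()
w=bot.camera('wrist')[:,:,::-1];t=bot.camera('top')[:,:,::-1];sc=bot.camera('scene')[:,:,::-1]
f=lambda im,x,y,w_,h:cv2.resize(im[y:y+h,x:x+w_],(400,300),interpolation=cv2.INTER_CUBIC)
cv2.imwrite("pics/w3.png",np.vstack([np.hstack([cv2.resize(w,(400,300)),f(t,170,120,120,90)]),np.hstack([f(sc,270,110,120,90),f(sc,180,0,320,240)])]))
E
```

```text
peg via wrist [580.90043899  -1.86079273 100.        ]
t 10.9 tcp [ 527.5 -289.   271.6] F [ 0.1  0.  -1.8] w 55.9 ff 25.0
[-0.01743337  0.63495501  0.30770618 -0.53275978 -1.82797714  0.82279224]
t 14.0 tcp [301.7 111.4 353.3] F [ 0.1 -0.1 -1.8] w 56.2 ff 25.0
[-0.01743337  0.63495501  0.30770618 -0.53275978 -1.82797714  0.82279224]
t 15.3 tcp [572.    9.9 175.5] F [-0.4 -0.1 -0.4] w 55.7 ff 25.0
```

View pics/w3.png

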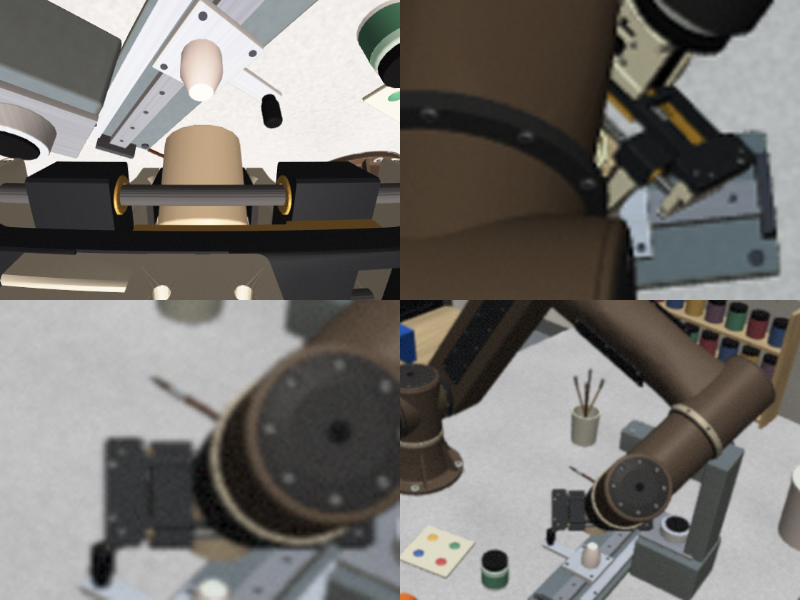

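The composite shows the cup held mouth down next to the peg. In the wrist panel the peg tip is at (201,92), which is (282,129) in the full image. The arm is clear of the printer, and I'll use this pixel to correct the peg position.

```bash
python3 - <<'E'
from h import *
s=bot.read_state();T=wristT(s);w=bot.camera('wrist')
for P in((582,1,100),(581,-1.8,100),(582,1,76)):print(P,proj('wrist',P,T).round(1))
# white tip: brightest neutral blob in window
win=w[100:150,250:315].astype(int)
m=((win.min(2)>225)&(win.max(2)-win.min(2)<25)).astype(np.uint8)
n,l,stt,cen=cv2.connectedComponentsWithStats(m)
for i in range(1,n):
    if stt[i,4]>40: print(cen[i]+[250,100],stt[i]+[250,100,0,0,0])
# peg sides at rows (skin-tone)
for r in (75,90,100):
    row=w[r,240:325].astype(int);k=np.where((row[:,0]-row[:,2])>20)[0]+240
    print(r,k.min() if len(k) else None,k.max() if len(k) else None)
print("peg at tip px",onz('wrist',(281.8,129),100,T))
E
```

```text
(582, 1, 100) [283.1 130.2]
(581, -1.8, 100) [287.4 128.8]
(582, 1, 76) [283.1 103.7]
[291.16718459 129.16718459] [ 265  100   50   50 1609]
75 254 308
90 253 310
100 252 311
peg at tip px [583.31861462   0.83007327 100.        ]
```

```bash
python3 - <<'E'
from h import *
Rp=Rplace(E0,SG,np.radians(45));d=Rp[:,2];peg=np.array([582.5,1.,0])
P=lambda midz:peg+[0,0,midz+3]+19*d
bot.line_to(P(140),100);s=st();f0=s['contact_force']
for z in (130,120,112,105,98,93,91):
    bot.line_to(P(z),50);s=st()
    if np.linalg.norm(s['contact_force']-f0)>8: print("stop");break
else:
    z=90.5
    while z>79:
        bot.line_to(P(z),12);s=bot.read_state();df=s['contact_force']-f0
        if np.linalg.norm(df)>5: break
        z-=.7
    print(z,df);st()
E
```

```text
t 16.1 tcp [572.9  10.5 128.9] F [ 0.5 -0.5 -0.9] w 55.9 ff 25.0
t 16.5 tcp [572.8  10.6 119.4] F [-0.4 -0.5 -0.8] w 55.9 ff 25.0
t 16.8 tcp [572.7  10.5 109.1] F [-0.6  0.3 -2.6] w 56.0 ff 25.0
t 17.1 tcp [572.7  10.5 101.1] F [ 1.2  0.1 -1.5] w 55.8 ff 25.0
t 17.4 tcp [572.8  10.6  94.1] F [ 0.3  0.6 -2.4] w 55.9 ff 25.0
t 17.7 tcp [572.7  10.5  87.1] F [ 0.4  0.  -1.8] w 56.0 ff 25.0
t 17.9 tcp [572.8  10.5  82.2] F [ 0.4  0.4 -2.6] w 55.8 ff 25.0
t 18.2 tcp [573.   10.5  80.5] F [-0.1 -0.9 -2.6] w 55.9 ff 25.0
81.39999999999996 [ 1.14144102 -0.33986666  4.87241533]
t 21.7 tcp [573.1  10.5  71.6] F [ 1.7 -0.8  4. ] w 55.7 ff 25.0
```

```bash
python3 - <<'E'
from h import *
d=Rplace(E0,SG,np.radians(45))[:,2]
bot.move_gripper(87);s=st()
p=s['tcp_pos']; bot.line_to(p-130*d,130);s=st();T=wristT(s)
w=bot.camera('wrist')[:,:,::-1];sc=bot.camera('scene')[:,:,::-1]
cv2.imwrite("pics/w4.png",np.hstack([cv2.resize(w,(400,300)),cv2.resize(sc[110:230,260:420],(400,300))]))
E
```

```text
t 22.4 tcp [573.   10.5  70.9] F [-0.1  0.2 -0.5] w 87.0 ff 0.0
t 23.6 tcp [637.6 -54.1 162.4] F [-0.  -0.4 -0.8] w 87.2 ff 0.0
```

View pics/w4.png

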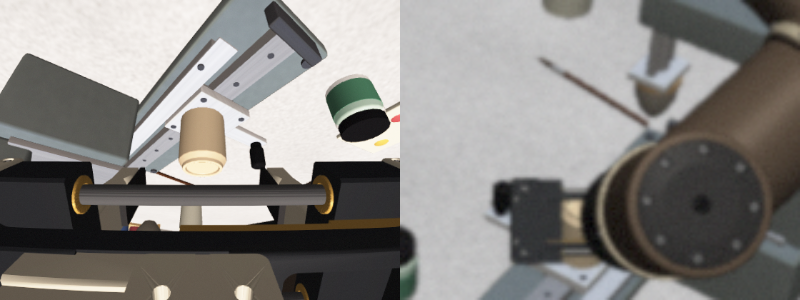

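The cup stands upright on the peg with its rim flat on the plate (wrist panel (202,140)). Next I check reach for the knob, the rail direction and the pad position.

```bash
python3 - <<'E'
from h import *
p=lambda x,y:(130+x/5-.4,130+y/5-.4)
for a,b,z in(((25,213),(745,150),30),((35,433),(768,358),30),((40,293),(735,221),45),((40,340),(745,280),40)):
    D=onz('top',p(*a),z)-onz('top',p(*b),z);print("rail deg",np.degrees(np.arctan2(-D[0],D[1])).round(2))
b=np.radians(8.);u=np.array([-np.sin(b),np.cos(b),0]);v=np.array([u[1],-u[0],0])
for sft in(125,130,135,140):print(sft,proj('scene',np.array([582.5,1,156])+sft*u).round(1))
K=np.array([478,-14.2,78.])
for t in(15,25,35):
  d=np.sin(np.radians(t))*v-np.cos(np.radians(t))*np.array([0,0,1])
  for sg in(1,-1):
    Rk=quat(toolR(d,sg*u))
    for off in(np.array([0,0,120]),np.zeros(3),145*u):
      q=bot.solve_ik(K+off+19*d,Rk);print(t,sg,None if q is None else np.round(q,2))
E
```

```text
rail deg 7.2
rail deg 7.84
rail deg 8.07
rail deg 6.92
125 [359.1 156.6]
130 [360.  155.7]
135 [360.9 154.8]
140 [361.7 153.9]
15 1 [ 0.44 -0.09 -0.71  0.12 -0.7  -1.96]
15 1 [ 0.43  0.1  -0.93  0.26 -0.3  -2.1 ]
15 1 None
15 -1 [ 0.44 -0.09 -0.71  0.12 -0.7   1.18]
15 -1 [ 0.43  0.1  -0.93  0.26 -0.3   1.05]
15 -1 None
25 1 [ 0.47 -0.18 -0.92  0.34 -0.43 -2.18]
25 1 None
25 1 None
25 -1 [ 0.47 -0.18 -0.92  0.34 -0.43  0.96]
25 -1 None
25 -1 None
35 1 None
35 1 None
35 1 None
35 -1 None
35 -1 None
35 -1 None
```

```bash
python3 - <<'E'
from h import *
K=np.array([478,-14.2,77.]);b=np.radians(7.8);u=np.array([-np.sin(b),np.cos(b),0])
for t in(0,5,8,11):
  for yaw in (7.8,-10,25):
    a=np.radians(yaw);y=np.array([-np.sin(a),np.cos(a),0]);v=np.array([y[1],-y[0],0])
    d=np.sin(np.radians(t))*v-np.cos(np.radians(t))*np.array([0,0,1])
    Rk=quat(toolR(d,y));Q=[bot.solve_ik(K+o+19*d,Rk) for o in(np.array([0,0,110]),np.zeros(3),70*u,145*u)]
    print(t,yaw,[None if q is None else np.round(q,2).tolist() for q in (Q[1],Q[3])],Q[0] is not None,Q[2] is not None)
# printer arm front end, top edge guesses in scene (344,110),(344,65)/4+(270,90)
for uv in((356.5,120),(356.5,106)):
  for z in(200,230,260,290):print(uv,z,onz('scene',uv,z).round(0))
E
```

```text
0 7.8 [[0.38, 0.22, -0.63, 0.0, -0.72, -1.82], [0.69, 0.22, -0.63, -0.0, -0.72, -2.12]] True True
0 -10 [[0.38, 0.22, -0.63, -0.0, -0.72, -2.13], [0.69, 0.22, -0.63, -0.0, -0.72, -2.44]] True True
0 25 [[0.38, 0.22, -0.63, 0.0, -0.72, -1.52], [0.69, 0.22, -0.63, 0.0, -0.72, -1.82]] True True
5 7.8 [[0.4, 0.18, -0.71, 0.04, -0.59, -1.87], [0.73, 0.18, -0.74, 0.09, -0.59, -2.23]] True True
5 -10 [[0.42, 0.18, -0.73, 0.09, -0.59, -2.24], [0.74, 0.18, -0.74, 0.12, -0.6, -2.59]] True True
5 25 [[0.38, 0.18, -0.69, -0.01, -0.61, -1.51], [0.71, 0.18, -0.72, 0.04, -0.59, -1.88]] True True
8 7.8 [[0.41, 0.15, -0.77, 0.08, -0.51, -1.91], [0.75, 0.15, -0.81, 0.17, -0.5, -2.33]] True True
8 -10 [[0.44, 0.15, -0.8, 0.17, -0.5, -2.33], [0.77, 0.16, -0.82, 0.23, -0.52, -2.71]] True True
8 25 [[0.38, 0.16, -0.72, -0.02, -0.55, -1.5], [0.72, 0.15, -0.77, 0.08, -0.51, -1.92]] True True
11 7.8 [[0.42, 0.13, -0.83, 0.13, -0.43, -1.97], [0.77, 0.13, -0.89, 0.28, -0.41, -2.45]] True True
11 -10 [[0.46, 0.13, -0.89, 0.29, -0.41, -2.46], [0.79, 0.14, -0.91, 0.37, -0.44, -2.87]] True True
11 25 [[0.37, 0.14, -0.75, -0.03, -0.48, -1.49], [0.73, 0.13, -0.84, 0.13, -0.43, -1.98]] True True
(356.5, 120) 200 [489. 205. 200.]
(356.5, 120) 230 [513. 167. 230.]
(356.5, 120) 260 [537. 129. 260.]
(356.5, 120) 290 [561.  92. 290.]
(356.5, 106) 200 [445. 263. 200.]
(356.5, 106) 230 [470. 223. 230.]
(356.5, 106) 260 [496. 183. 260.]
(356.5, 106) 290 [521. 143. 290.]
```

```bash
cat >> h.py <<'E'
kb=np.radians(7.8);ku=np.array([-np.sin(kb),np.cos(kb),0]);kv=np.array([ku[1],-ku[0],0])
kd=np.sin(np.radians(8))*kv-np.cos(np.radians(8))*zz
Rk=quat(toolR(kd,ku)); K0=np.array([478,-14.2,77.5])
E
python3 - <<'E'
from h import *
q=np.array(bot.read_state()['joint_pos']);q[1]-=.3;bot.move_joints(q);st()
for h in(220,190,160,130):
    qa=bot.solve_ik(K0+[0,0,h]+19*kd,Rk)
    if qa is not None: break
print(h,np.round(qa,2));bot.move_joints(qa);s=st()
bot.line_to(K0+[0,0,60]+19*kd,150);s=st()
w=bot.camera('wrist')[:,:,::-1];cv2.imwrite("pics/w5.png",w)
print(proj('wrist',K0+[0,0,10],wristT(s)),proj('wrist',[582.5,1,120],wristT(s)))
E
```

```text
t 24.5 tcp [619.3 -52.2 354.3] F [-0.3 -1.  -0.5] w 86.8 ff 0.0
220 [ 0.41 -0.09 -0.43  0.04 -1.1  -1.87]
t 26.8 tcp [480.8 -13.8 278.5] F [-1.   0.5 -0.3] w 86.9 ff 0.0
t 28.0 tcp [481.2 -13.7 119.4] F [-0.1  0.6  0.3] w 87.2 ff 0.0
[281.52381125 220.12426446] [282.85147707 380.35412391]
```

View pics/w5.png

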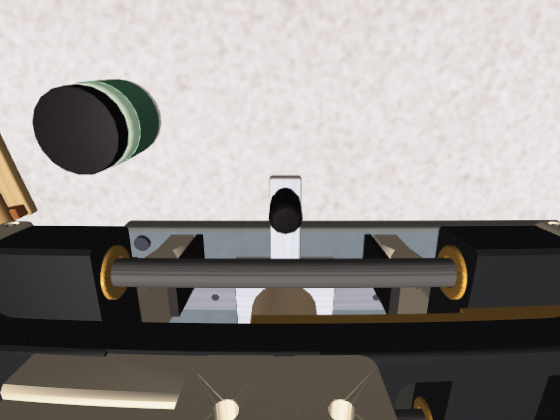

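The knob top is at (286,218), about 3 mm left (+y) of the estimate. I'll correct for that, descend and grip.

```bash
python3 - <<'E'
from h import *
s=bot.read_state();P=onz('wrist',(286.3,218.5),88,wristT(s));print(P)
K=np.array([P[0],P[1],77.5])
bot.line_to(K+19*kd+[0,0,4],100);st();bot.line_to(K+19*kd,20);st()
bot.move_gripper(18,40);bot.pause(.2);s=st();print(s['moment'].round(2))
E
```

```text
[476.37563932 -11.3706365   88.        ]
t 28.8 tcp [479.4 -10.9  63.1] F [ 0.3 -0.6  0.2] w 87.3 ff 0.0
t 29.1 tcp [479.  -11.   58.8] F [-0.3 -0.3  0.4] w 86.8 ff 0.0
t 30.4 tcp [479.  -11.1  58.7] F [ 1.  -3.  -0.2] w 21.3 ff 40.0
[-0.76  0.05 -0.08]
```

```bash
cat > slide.py <<'E'
from h import *
p0=np.array([479.,-11.,58.8])
s=bot.read_state();f0=np.array([0,0,0.])
lat_off=0.;log=[]
def go(x,vel):
    bot.line_to(p0+x*ku+lat_off*kv,vel);s=bot.read_state();f=s['contact_force']
    return s,f@ku,f@kv
for x in(8,40,75,108):
    s,fu,fv=go(x,60);print(x,s['t'].__round__(1),round(fu,1),round(fv,1))
    if abs(fv)>4: lat_off+=np.sign(fv)*.5*min(4,abs(fv)/4)
    if abs(fu)>9 or abs(fv)>25: raise SystemExit("check")
x=108;pulled=False
while x<152 and s['t']<47:
    x+=1 if not pulled else .5
    s,fu,fv=go(x,15);log.append((x,round((s['tcp_pos']-p0)@ku,1),round(fu,1),round(fv,1)))
    if fu>3: pulled=True
    if fu<-8 or (pulled and fu<-1): break
print(*log,sep="\n");st()
E
python3 slide.py
```

```text
8 30.7 2.4 0.3
40 31.4 3.5 -0.6
75 32.1 2.8 -0.2
108 32.8 2.5 1.2
(109, np.float64(108.8), np.float64(-1.0), np.float64(3.2))
(110, np.float64(110.0), np.float64(-1.3), np.float64(1.6))
(111, np.float64(111.1), np.float64(-0.9), np.float64(2.9))
(112, np.float64(112.1), np.float64(0.5), np.float64(2.8))
(113, np.float64(113.1), np.float64(-0.7), np.float64(3.6))
(114, np.float64(114.1), np.float64(-0.4), np.float64(3.0))
(115, np.float64(115.1), np.float64(0.2), np.float64(3.3))
(116, np.float64(116.1), np.float64(0.0), np.float64(3.1))
(117, np.float64(117.1), np.float64(0.2), np.float64(2.5))
(118, np.float64(118.0), np.float64(-0.7), np.float64(2.3))
(119, np.float64(119.0), np.float64(0.3), np.float64(2.4))
(120, np.float64(120.2), np.float64(0.6), np.float64(2.6))
(121, np.float64(121.3), np.float64(1.7), np.float64(1.7))
(122, np.float64(122.3), np.float64(4.6), np.float64(0.6))
(122.5, np.float64(122.6), np.float64(3.8), np.float64(0.4))
(123.0, np.float64(123.1), np.float64(3.9), np.float64(-0.2))
(123.5, np.float64(123.6), np.float64(4.3), np.float64(0.3))
(124.0, np.float64(124.2), np.float64(5.7), np.float64(-0.2))
(124.5, np.float64(124.8), np.float64(6.1), np.float64(-0.5))
(125.0, np.float64(125.4), np.float64(7.7), np.float64(-0.5))
(125.5, np.float64(125.8), np.float64(5.7), np.float64(0.1))
(126.0, np.float64(126.0), np.float64(4.2), np.float64(1.9))
(126.5, np.float64(126.2), np.float64(-0.7), np.float64(3.1))
(127.0, np.float64(126.4), np.float64(-2.6), np.float64(4.9))
t 38.8 tcp [461.8 114.2  58.8] F [ 5.2 -1.9 -9.8] w 20.7 ff 40.0
```

```bash
python3 - <<'E'
from h import *
s=bot.read_state();T=s['tcp_pos']
bot.pause(.5);s=st();print(s['moment'].round(2),(s['contact_force']@ku).round(1),((s['tcp_pos']-[479,-11,58.8])@ku).round(2))
sc=bot.camera('scene')[:,:,::-1];t=bot.camera('top')[:,:,::-1];w=bot.camera('wrist')[:,:,::-1]
cv2.imwrite("pics/w6.png",np.vstack([np.hstack([cv2.resize(sc[70:220,280:480],(400,300)),cv2.resize(w,(400,300))]),np.hstack([cv2.resize(t,(400,300)),cv2.resize(sc,(400,300))])]))
E
```

```text
t 39.3 tcp [461.8 114.3  58.8] F [  5.2  -2.8 -10.1] w 20.9 ff 40.0
[-0.86 -1.18 -0.11] -3.5 126.45
```

View pics/w6.png

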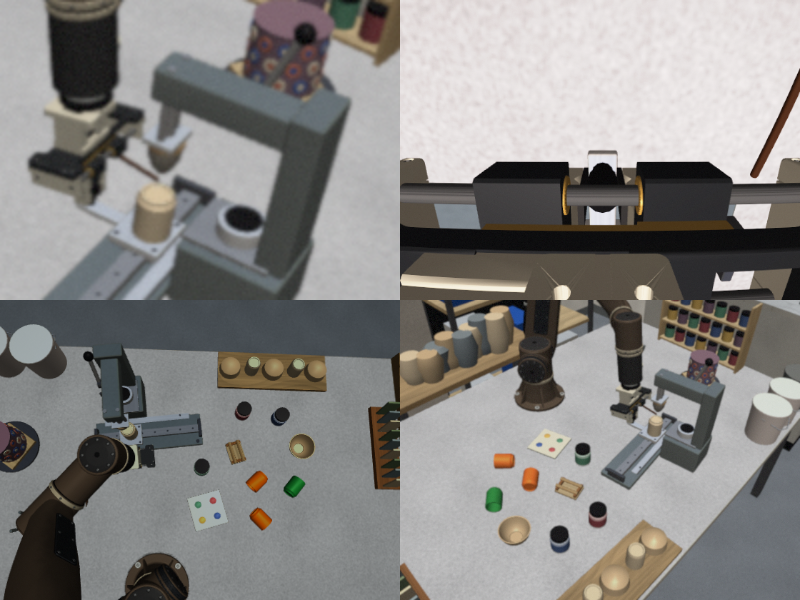

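The cup is upright on its peg below the pad. The force signature shows a pull-in from 121 to 126 mm, then resistance, so the ball is in the notch. I'll relax the residual push slightly and hand in.

```bash
python3 - <<'E'
from h import *
p0=np.array([479.,-11.,58.8])
bot.line_to(p0+126.5*ku,10);bot.pause(.6);s=st();print(((s['tcp_pos']-p0)@ku).round(2),(s['contact_force']@ku).round(1),abs(s['qvel']).max())
print(bot.close_job())
E
```

```text
t 40.3 tcp [461.8 114.2  58.8] F [ 5.1 -1.6 -8.5] w 21.0 ff 40.0
126.33 -2.3 0.0019425860563178042
the job is handed in; nothing more can be done
None
```

The job is handed in at about 40 s: the cup is upside down on its peg, and the shuttle is held still by its knob, with the pull-in and resistance I felt placing the ball in the notch; no verdict came back.

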